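Open the shuttle tube of unknown thread

ROBOT

A 7-joint arm with a two-finger parallel gripper is mounted at the origin on the work surface. World frame = base frame: x ahead of the robot, y to its left, z up, the work surface at z = 0. Lengths are in m, angles in rad, forces in N, time in s.
With the tool pointing down it reaches from about 0.4 to 0.85 m from the base axis. Payload 10.4 kg.
Tool frame: the origin (TCP) lies between the finger pads; the fingertips stand manip.finger_overhang ahead of it and the grasp point (between the pads) lies 11 mm behind it (manip.finger_overhang is the distance from the TCP to the fingertips, in m); x points along the fingers, z is the direction in which the jaws open and shut, and the axes are right-handed (so a half turn about x gives the same grasp; the last joint's range is limited). The gripper opens to 85 mm and grips with 20 to 120 N. Pads are 22 mm wide; open, the fingers measure 114 mm over their backs; the gripper's body (76 mm by 85 mm) begins 54 mm behind the grasp point. The pads swing forward as they close: fully open they stand 13 mm farther back than shut.
Start: joints at [1.26, 0.332, -0.065, 1.46, 0.022, 1.35, -0.088], TCP at [0.177, -0.599, 0.239] pointing down, gripper open.
Joint ranges: [-2.6, 2.6], [-0.5, 2.12], [-1.47, 1.34], [0.16, 2.42], [-1.27, 4.41], [0.06, 2.06], [-2.6, 2.6]. Speed limits (rad/s): [2.22, 2.22, 2.79, 2.79, 3.14, 3.14, 3.14].

INTERFACE

Orientations are given as a unit quaternion [x, y, z, w].
In Python, from workcell import get_obs, camera, workorder, manip gives the robot as it stands. The module is installed in compiled form; this text tells all that it offers.
- The arm moves only by the tool play_rows, never from a script. Its argument "increments" is text: rows parted by semicolons, each of 4 numbers parted by spaces: the shift along the tool's x, y, z in m, then the turn about the tool's x in rad. A call has 1 to 20 rows; each row shifts and turns the pose as measured when the row begins, along the tool's axes as they then stand; what a row does not reach is not made up. A row lasts 1/10 s, in which the tool goes at most 50 mm and 8.59 degrees, less where a joint would pass 70% of its speed; a pose out of reach is approached as far as the arm can. A call is refused whole if a number of a shift passes 0.05 or a number of a turn 0.15, either way. A call with a gripper value outside its range is refused whole. "hand" is the gripper command: -1 is fully open, 1 is shut, values between are in proportion, set as the call begins (left out, the last holds). The fingers move at their own pace and stop on an object; "squeeze" is the grip in N (left out, the last holds). Time passes only in rows, so rows that do not move let the fingers close. It gives the time, the measured TCP pose, the force and the opening at its end, in the units of the state.
- get_obs(): the state, without advancing time (a new reading comes with each control period).
- camera(name): name is "scene" or "top" or "wrist"; returns a dict with "img" (384x512x3 uint8, blue, green, red), "fov_y" (degrees; the focal length in pixels is half the picture's height over the tangent of half this angle, whatever the lens; pixels are square), "cx", "cy" (the principal point, pixels), "R" (3x3) and "t" (3): a world point X has camera coordinates R X + t; the wrist camera has in their place "tool_from_camera" (4x4, takes a point from camera to tool coordinates, whose origin is the TCP and whose axes are the tool frame's). Camera axes: x right, y down, z forward; pixel columns grow to the right and rows downward; lengths in m; the calibration is good to about 2 mm. A picture is of the moment at which its call begins: read the wrist's pose just before it. There is no depth.
- workorder.hand_in(): hands the job in, once; it reports no verdict.
The state is a dict: "clock": time; "joint_pos": joint angles; "joint_velocities": joint speeds; "tau": joint torques, N m; "position": TCP position; "ee_rot": TCP orientation; "ft_force": force on the tool from outside, world axes, zero at the start; "torque": the same for the moment, N m; "grip_width": opening from 0.0 (shut) to 1.0 (fully open).
Only numpy, scipy, OpenCV 4.12 (cv2) and the standard library are available. Lean on these libraries where they do the work, as an engineer would, in place of code of your own. Each camera call takes 0.05 s, during which the arm holds its last target.

TASK

Pick up the shuttlecock that stands on its own on the shelf (not the one in the cup) and stand it, cork up, inside the painted ring. Then take the twist cap off the yellow shuttle tube: its thread may be left- or right-handed, so try loosening it gently one way and, if it stops, the other. Finish while still gripping the cap, held lifted off about 8 cm straight above the tube's mouth, and leave everything else where it stands.

Things in the scene. Friction and masses are not known exactly. Their poses are not given: they have to be found in the camera images.
- shuttle: the shuttlecock to move, standing cork up: white cone skirt 66 mm wide at the bottom narrowing to 25 mm at 60 mm height, then a cork 26 mm in diameter from 58 to 80 mm height with a rounded top at 86 mm; 12 g. Origin at the centre of its underside, z up through the cork. Grip it by the cork, from above.
- ring_mark: white ring painted flat on the grey shelf, 100 mm inside and 112 mm outside diameter; origin at its centre, on the shelf surface. Shuttlecock and ring are to the left and right of the tube, either way round.
- tube: yellow shuttle tube fixed upright in a steel clamp, cannot move or turn. Origin at the centre of its underside on the shelf; 66 mm diameter up to a shoulder at 130 mm height, then a neck under the cap whose open mouth is at 150 mm height. The clamp foot is 90 mm wide and 8 mm high; a clamp post rises to 70 mm at its +x side.
- cap: white ribbed round twist cap on the tube: 60 mm outer diameter, 34 mm high, 30 g, hollow below (29 mm deep). Origin at the centre of its lower rim, z up along the axis. Closed, the rim rests on the tube's shoulder, its top is at 164 mm height and its x axis within 0.1 rad of the tube's. Can be gripped across its sides at any yaw.
- cap_top (a point): centre of the cap's flat top. Its quick thread has a hidden hand, drawn afresh each time: the wrong way it meets a hard stop within 0.3 rad; the right way it runs freely, without rising, is released after 0.6 to 0.85 rad and can then be lifted straight up; it stays released up to a stop at about 1.9 rad. Until released it rises under 2 mm when pulled.
- cup: white ceramic cup (80 mm wide, 75 mm high) with the second shuttlecock sticking in it cork down, 94 mm high in all; origin at the centre of its underside. Bystander.
- grommet_box: flat clear plastic grommet box with grey clip-on lid, 114 x 79 x 38 mm; origin at the centre of its underside. Bystander.
- grip_roll: roll of black grip tape, 52 mm across, 28 mm high, lying flat; origin at the centre of its underside. Bystander.
- padlock: brass padlock lying flat, about 60 x 44 x 18 mm; origin at the underside of the brass body. Bystander.
- screwdriver: screwdriver lying on the shelf, about 0.2 m long; origin near its middle. Bystander.
- water_bottle: steel water bottle, 68 mm across, 190 mm high, standing; origin at the centre of its underside. Bystander.
There are look-alikes about, which are no part of the job. What is shaped like the tube but blue or green is not meant. What is shaped like the cap but pink is not meant.

How it is judged:
By the outcome, as a careful person would: the job done as asked, in the order asked, and still so for the second after the job is handed in, while the arm keeps its last pose, push and grip.
It also fails if it takes over 61 s, if anything falls off the work surface, if the arm or the gripper's body presses on something with over 40 N, if the wrist force passes 120 N, or if a joint passes its speed limit or range.

## Working session

There is one attempt and no reset: what is moved stays moved. The work goes in short steps, Python scripts to look and compute and a tool call to move; the robot and the scene stay as the last step left them, time stands still between calls to the robot, and variables do not carry over. Pictures are saved under pics/ and viewed, and the job is handed in when it is done.

Besides the shell and the picture viewer there is one more tool, called after "Request:" in YAML: its name, and indented under it one key for each argument. play_rows: Moves the arm, as the interface text tells. Its arguments: {"type":"object","properties":{"increments":{"type":"string"},"hand":{"type":"number"},"squeeze":{"type":"number"}},"required":["increments"]}

```bash
mkdir -p pics
cat > h.py <<'E'
import numpy as np,cv2,pickle,sys
from workcell import get_obs,camera,workorder,manip
def snap(name,tag):
    o=get_obs(); c=camera(name); c['obs']=o
    cv2.imwrite(f'pics/{tag}.png',c['img']); pickle.dump(c,open(f'{tag}.pkl','wb')); return c
def load(tag): return pickle.load(open(f'{tag}.pkl','rb'))
def f(c): return c['img'].shape[0]/2/np.tan(np.radians(c['fov_y'])/2)
from scipy.spatial.transform import Rotation as Ro
def ray(c,u,v):
    d=np.array([(u-c['cx'])/f(c),(v-c['cy'])/f(c),1.])
    if 'R' in c:
        R=np.array(c['R']);t=np.array(c['t']); return -R.T@t, R.T@d
    T=np.array(c['tool_from_camera']);o=c['obs'];W=Ro.from_quat(o['ee_rot']).as_matrix()
    return np.array(o['position'])+W@T[:3,3], W@T[:3,:3]@d
def plane(c,u,v,z):
    o,d=ray(c,u,v); return o+d*(z-o[2])/d[2]
def proj(c,X):
    X=np.array(X)
    if 'R' in c: p=np.array(c['R'])@X+np.array(c['t'])
    else:
        T=np.array(c['tool_from_camera']);o=c['obs'];W=Ro.from_quat(o['ee_rot']).as_matrix()
        p=W.T@(X-np.array(o['position'])); p=T[:3,:3].T@(p-T[:3,3])
    return np.array([c['cx'],c['cy']])+f(c)*p[:2]/p[2]
E
python3 - <<'E'
from h import *
for n in ['scene','top','wrist']:
    c=snap(n,n+'0')
    print(n,c['fov_y'],c['cx'],c['cy'],ray(c,c['cx'],c['cy']))
o=get_obs();print(o); print(manip.finger_overhang)
print(Ro.from_quat(o['ee_rot']).as_matrix().round(3))
E
```

```text
scene 50.16493480990566 249.48156876883047 193.00122096028664 (array([ 1.25095588, -0.47101768,  0.86341115]), array([-0.63297303,  0.42704737, -0.64573655]))
top 44.63737928555119 259.6434716859829 194.75367452885567 (array([ 0.40535296, -0.00891559,  1.16115063]), array([ 0.12602303,  0.02065122, -0.99181234]))
wrist 65.76326461768515 255.2740174706183 188.1153334032385 (array([ 0.25546825, -0.57581191,  0.37202855]), array([-0.30606677, -0.08953728, -0.94779017]))
{'clock': 0.15, 'joint_pos': array([ 1.26041676,  0.33271741, -0.06470044,  1.4607775 ,  0.02159753,
        1.3498933 , -0.08852777]), 'joint_velocities': array([ 0.00027236, -0.00055479,  0.00018487, -0.00203483, -0.00122736,
       -0.00067171, -0.00066041]), 'tau': array([ 8.75506157e-04, -6.25828457e+01,  4.92490071e-02, -3.91851389e+01,
        1.63101201e-02,  7.47884827e-03,  3.62029152e-05]), 'position': array([ 0.17730919, -0.5990224 ,  0.2386906 ]), 'ee_rot': array([ 0.42335842,  0.56684861, -0.42291927,  0.56620631]), 'ft_force': array([-0.22526466, -0.69346539,  0.54949521]), 'torque': array([0.07875745, 0.01781418, 0.02964932]), 'grip_width': 1.003598820522092}
0.008
[[-0.     0.959  0.284]
 [ 0.001  0.284 -0.959]
 [-1.    -0.    -0.001]]
```

View pics/scene0.png

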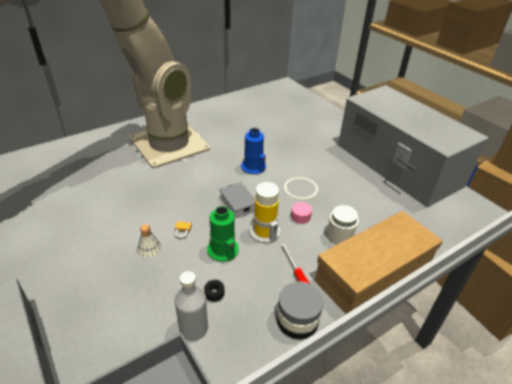

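View pics/top0.png

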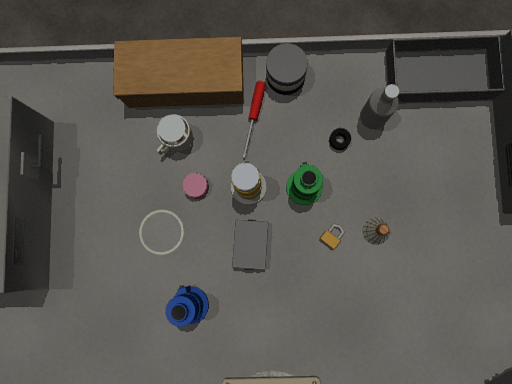

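View pics/wrist0.png

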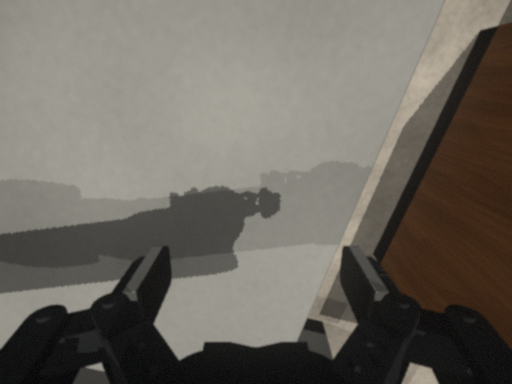

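The top view shows the shuttle cork near (383,229), the ring near (161,232), the yellow tube's white cap near (245,177), a loose pink cap near (195,185), and green and blue look-alike tubes. I'll measure these now.

Run:
```python
from h import *
def tri(c1,p1,c2,p2):
    o1,d1=ray(c1,*p1);o2,d2=ray(c2,*p2)
    A=np.stack([d1,-d2],1);s=np.linalg.lstsq(A,o2-o1,rcond=None)[0]
    a=o1+s[0]*d1;b=o2+s[1]*d2; return (a+b)/2,np.linalg.norm(a-b)
T=load('top0');S=load('scene0')
def blob(c,mask,roi):
    m=np.zeros(mask.shape,np.uint8);x0,y0,x1,y1=roi;m[y0:y1,x0:x1]=mask[y0:y1,x0:x1]
    n,l,st,ce=cv2.connectedComponentsWithStats(m)
    i=1+np.argmax(st[1:,4]);return ce[i],st[i],l==i
def hsv(c):return cv2.cvtColor(c['img'],cv2.COLOR_BGR2HSV)
# cork
ms=[]
for c,roi in((T,(365,215,400,245)),(S,(130,215,165,250))):
    h=hsv(c);m=((h[...,1]>70)&(h[...,0]<25)&(h[...,2]>70)).astype(np.uint8)
    ce,st,_=blob(c,m,roi);print('cork',ce,st);ms.append(ce)
print(tri(T,ms[0],S,ms[1]),plane(T,*ms[0],.078),plane(S,*ms[1],.07))
# cap
ms=[]
for c,roi in((T,(225,155,270,195)),(S,(245,175,290,215))):
    h=hsv(c);m=((h[...,1]<45)&(h[...,2]>(150 if c is T else 170))).astype(np.uint8)
    ce,st,_=blob(c,m,roi);print('cap',ce,st);ms.append(ce)
print(tri(T,ms[0],S,ms[1]),plane(T,*ms[0],.16))
# ring
for c,roi in((T,(130,200,195,265)),(S,(275,170,325,205))):
    g=c['img'].min(2).astype(int);bg=cv2.medianBlur(c['img'].min(2),31).astype(int)
    m=(g-bg>15).astype(np.uint8);ce,st,l=blob(c,m,roi)
    pts=np.argwhere(l)[:,::-1];P=np.array([plane(c,*p,0)[:2] for p in pts])
    A=np.c_[2*P,np.ones(len(P))];s=np.linalg.lstsq(A,(P**2).sum(1),rcond=None)[0]
    print('ring',st,s[:2],np.sqrt(s[2]+s[0]**2+s[1]**2))
for X in T,S:
  i=X['img']
a=cv2.resize(T['img'][150:250,210:310],None,fx=6,fy=6,interpolation=2);cv2.imwrite('pics/a.png',a[:,:])
```

```text
cork [383.37931034 228.86206897] [379 224  10  11  87]
cork [145.1588785  230.00934579] [140 224  11  13 107]
(array([ 0.45639864, -0.26985524,  0.07127614]), np.float64(0.0011677939982619465)) [ 0.45584624 -0.26878734  0.078     ] [ 0.45547663 -0.26904092  0.07      ]
cap [244.8040293 175.7985348] [232 163  27  26 546]
cap [270.83687943 188.69680851] [ 245  175   45   40 1128]
(array([0.57702547, 0.04686724, 0.16239152]), np.float64(0.009174737638310568)) [0.57494813 0.04308529 0.16      ]
ring [139 210  45  45 337] [0.46752703 0.26346182] 0.052862961959545963
ring [284 177  18  18  68] [0.46674854 0.26055263] 0.05131062488774518
```

View pics/a.png

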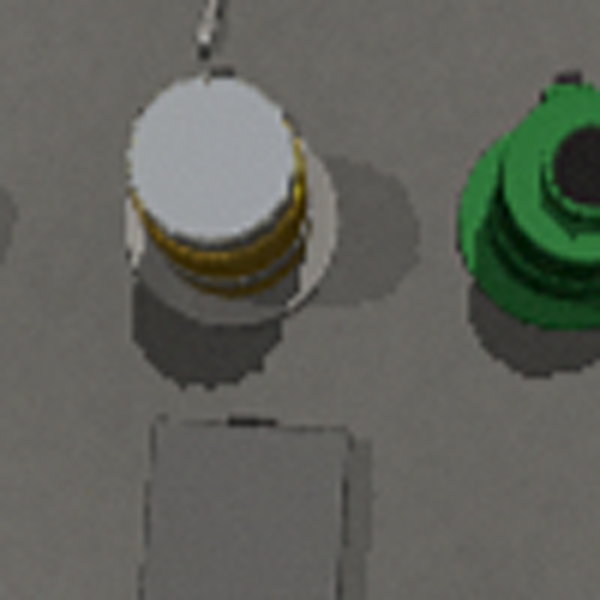

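Request:
play_rows:
  increments: "0 0.03 -0.02 0;0 0.03 -0.02 0;0 0.03 -0.02 0;0 0.03 -0.02 0;0 0.03 -0.02 0;0 0.03 -0.02 0;0 0.03 -0.02 0;0 0.03 -0.02 0;0 0.03 -0.02 0;0 0.03 -0.02 0;0 0.03 -0.02 0;0 0.03 -0.02 0;0 0 0 0;0 0 0 0"
  hand: -1
  squeeze: 30

```text
clock: 1.55
position: [0.4622, -0.2525, 0.2347]
ee_rot: [0.424, 0.568, -0.424, 0.564]
ft_force: [-0.4, -0.5, -0.6]
grip_width: 1.003
```

```bash
cat >> h.py <<'E'
def togo(x,y,z):
    o=get_obs();W=Ro.from_quat(o['ee_rot']).as_matrix();d=W.T@(np.array([x,y,z])-o['position'])
    print('clk',o['clock'],'pos',o['position'].round(4),'togo tool',d.round(4),'F',o['ft_force'].round(1),'w',round(float(o['grip_width']),3),'j',o['joint_pos'].round(2),'zt',W[:,2].round(3))
E
python3 - <<'E'
from h import *
c=snap('wrist','w1'); togo(.4555,-.269,.066)
print(proj(c,[.4555,-.269,.086]))
E
```

```text
clk 1.6 pos [ 0.4624 -0.2522  0.2347] togo tool [ 0.1687 -0.0108  0.0152] F [-0.4  0.8  0. ] w 0.996 j [ 0.77  0.15 -0.39  1.7   0.06  1.31 -0.92] zt [ 0.282 -0.959 -0.006]
[270.23820257 185.43834034]
```

View pics/w1.png

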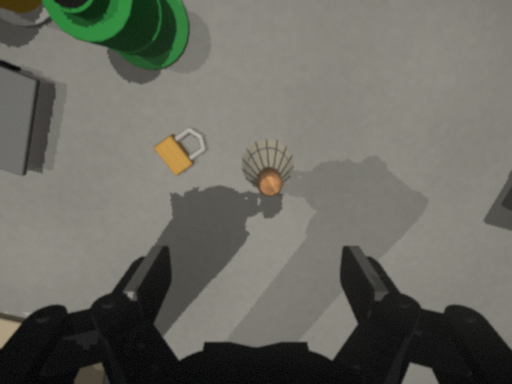

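The wrist view shows the cork at (270,183), against a predicted (270,185), so the estimates agree. Next I'll descend onto the cork.

Request:
play_rows:
  increments: "0.015 -0.0055 0.0075 0;0.02 -0.0055 0.0075 0;0.02 0 0 0;0.02 0 0 0;0.02 0 0 0;0.01 0 0 0;0.01 0 0 0;0 0 0 0"
  hand: -0.2

```text
clock: 2.4
position: [0.4458, -0.2812, 0.109]
ee_rot: [0.427, 0.566, -0.429, 0.559]
ft_force: [-1.0, 0.3, 0.5]
grip_width: 0.596
```

Run:
```python
from h import *
c=snap('wrist','w2'); togo(.4555,-.269,.066)
h=cv2.cvtColor(c['img'],cv2.COLOR_BGR2HSV);m=((h[...,1]>90)&(h[...,0]<25)&(h[...,2]>60)).astype(np.uint8)
n,l,st,ce=cv2.connectedComponentsWithStats(m)
for i in range(1,n):
  if st[i,4]>80: print(st[i],ce[i],plane(c,*ce[i],.078))
```

```text
clk 2.45 pos [ 0.4462 -0.2815  0.1099] togo tool [ 0.0438  0.0126 -0.0093] F [ 0.  -0.2 -1.1] w 0.599 j [ 0.79  0.26 -0.36  1.85  0.11  1.06 -0.91] zt [ 0.267 -0.964 -0.005]
[  67  130   67   62 2162] [ 99.61147086 160.57261795] [ 0.46295621 -0.18455874  0.078     ]
[ 219  181   43   50 1688] [240.52191943 205.80864929] [ 0.45762609 -0.26848205  0.078     ]
```

View pics/w2.png

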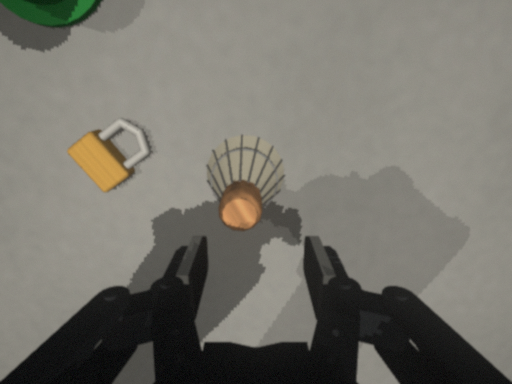

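The cork appears at (240,206), which gives (0.457, -0.269). I'll correct sideways and then go down.

Request:
play_rows:
  increments: "0 0.007 -0.005 0;0 0.005 -0.004 0;0 0 0 0;0 0 0 0"

```text
clock: 2.85
position: [0.4581, -0.2688, 0.1125]
ee_rot: [0.427, 0.565, -0.429, 0.561]
ft_force: [-0.3, 0.1, 0.1]
grip_width: 0.597
```

Run:
```python
from h import *
togo(.4562,-.2688,.066)
```

```text
clk 2.85 pos [ 0.4581 -0.2688  0.1125] togo tool [ 0.0465 -0.0016 -0.0004] F [-0.3  0.1  0.1] w 0.597 j [ 0.77  0.27 -0.37  1.84  0.11  1.06 -0.94] zt [ 0.268 -0.964 -0.002]
```

Request:
play_rows:
  increments: "0.012 -0.001 0 0;0.012 0 0 0;0.01 0 0 0;0.006 0 0 0;0 0 0 0;0 0 0 0"

```text
clock: 3.45
position: [0.4561, -0.269, 0.0681]
ee_rot: [0.427, 0.565, -0.429, 0.561]
ft_force: [1.1, 0.0, 0.5]
grip_width: 0.6
```

Run:
```python
from h import *
togo(.4562,-.2688,.066)
snap('wrist','w3')
```

```text
clk 3.45 pos [ 0.4561 -0.269   0.0681] togo tool [ 0.0021  0.0001 -0.0002] F [1.1 0.  0.5] w 0.6 j [ 0.76  0.32 -0.36  1.88  0.14  0.97 -0.96] zt [ 0.267 -0.964 -0.003]
```

View pics/w3.png

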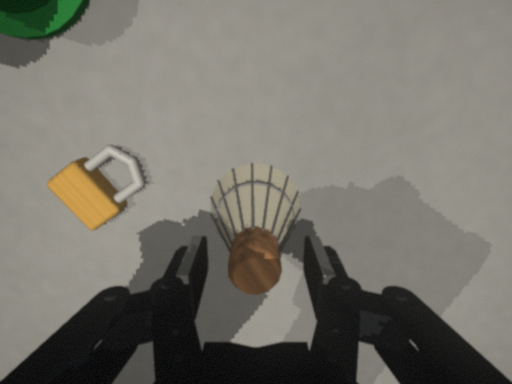

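The cork, at (255,262), sits centred between the pads. Closing on it.

Request:
play_rows:
  increments: "0 0 0 0;0 0 0 0;0 0 0 0;0 0 0 0;0 0 0 0;0 0 0 0;0 0 0 0"
  hand: 1
  squeeze: 25

```text
clock: 4.2
position: [0.4569, -0.2696, 0.0696]
ee_rot: [0.427, 0.564, -0.429, 0.562]
ft_force: [1.0, 0.3, 0.2]
grip_width: 0.295
```

Run:
```python
from h import *
togo(.4562,-.2688,.066)
snap('wrist','w4')
```

```text
clk 4.2 pos [ 0.4569 -0.2696  0.0696] togo tool [ 0.0036 -0.0005 -0.0009] F [1.  0.3 0.2] w 0.295 j [ 0.76  0.32 -0.36  1.88  0.14  0.97 -0.96] zt [ 0.267 -0.964 -0.001]
```

View pics/w4.png

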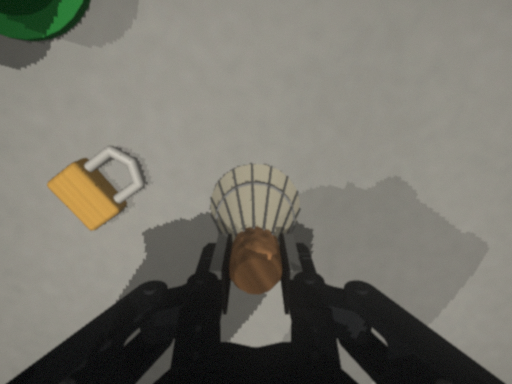

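Width is 0.295, about 25 mm, so the cork is held. I'll lift and turn the wrist back towards mid-range.

Request:
play_rows:
  increments: "-0.02 0 0 0;-0.025 0 0 -0.1;-0.025 0 0 -0.1;-0.025 0 0 -0.1;-0.025 0 0 -0.1;-0.025 0 0 -0.1;-0.025 0 0 -0.1;-0.025 0 0 -0.1;-0.025 0 0 -0.1;-0.02 0 0 -0.1;-0.01 0 0 -0.1;0 0 0 0;0 0 0 0"

```text
clock: 5.55
position: [0.4569, -0.2686, 0.3287]
ee_rot: [0.092, 0.703, -0.092, 0.699]
ft_force: [0.4, -0.2, 0.7]
grip_width: 0.294
```

Run:
```python
from h import *
togo(.467,.2625,.29)
```

```text
clk 5.55 pos [ 0.4569 -0.2686  0.3287] togo tool [ 0.039   0.5157 -0.1275] F [ 0.4 -0.2  0.7] w 0.294 j [ 0.87  0.12 -0.47  1.54  0.06  1.5   0.14] zt [ 0.966 -0.259 -0.007]
```

Request:
play_rows:
  increments: "0 0.02 -0.005 0;0 0.028 -0.007 0;0 0.028 -0.007 0;0 0.028 -0.007 0;0 0.028 -0.007 0;0 0.028 -0.007 0;0 0.028 -0.007 0;0 0.028 -0.007 0;0 0.028 -0.007 0;0 0.028 -0.007 0;0 0.028 -0.007 0;0 0.028 -0.007 0;0 0.028 -0.007 0;0 0.028 -0.007 0;0 0.028 -0.007 0;0 0.028 -0.007 0;0 0.028 -0.007 0;0 0.025 -0.006 0;0 0 0 0;0 0 0 0"

```text
clock: 7.55
position: [0.4719, 0.2566, 0.309]
ee_rot: [0.113, 0.709, -0.115, 0.686]
ft_force: [0.4, 0.0, -0.6]
grip_width: 0.299
```

Run:
```python
from h import *
togo(.467,.2625,.07)
c=snap('wrist','w5');T=snap('top','t5');
```

```text
clk 7.55 pos [0.4719 0.2566 0.309 ] togo tool [0.2391 0.0059 0.001 ] F [ 0.4  0.  -0.6] w 0.299 j [ 0.24  0.24 -0.95  1.52  0.17  1.5  -1.04] zt [ 0.947 -0.318 -0.031]
```

View pics/w5.png

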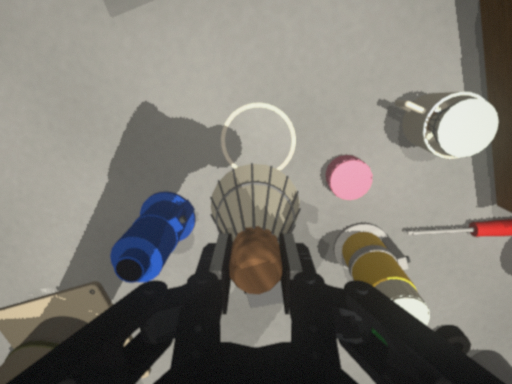

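View pics/t5.png

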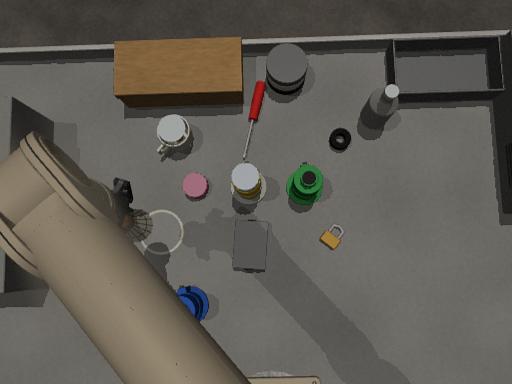

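The wrist view shows the shuttle held upright and the ring at about (258,137). I'll check the ring centre from this view and go down.

Run:
```python
from h import *
c=load('w5');g=c['img'].min(2)
m=np.zeros_like(g);m[98:168,215:302]=(g[98:168,215:302]>195);m[160:,235:285]=0
p=np.argwhere(m)[:,::-1];print(len(p),p.min(0),p.max(0))
P=np.array([plane(c,*q,0)[:2] for q in p]);A=np.c_[2*P,np.ones(len(P))];s=np.linalg.lstsq(A,(P**2).sum(1),rcond=None)[0]
print(s[:2],np.sqrt(s[2]+s[0]**2+s[1]**2)); print(Ro.from_quat(c['obs']['ee_rot']).as_matrix()[:,0])
```

```text
491 [225 103] [295 167]
[0.46734122 0.26275801] 0.052734124721721225
[-0.03231805  0.00236595 -0.99947484]
```

Request:
play_rows:
  increments: "0.02 0.001 0 0;0.02 0.001 0 0;0.02 0.001 0 0;0.02 0.001 0 0;0.02 0.001 0 0;0.02 0 0 0;0.02 0 0 0;0.015 0 0 0;0 0 0 0;0 0 0 0"

```text
clock: 8.65
position: [0.4731, 0.2483, 0.1493]
ee_rot: [0.12, 0.705, -0.126, 0.687]
ft_force: [0.2, 0.1, 0.3]
grip_width: 0.293
```

Run:
```python
from h import *
togo(.467,.2625,.07)
print(Ro.from_quat(get_obs()['ee_rot']).as_matrix()[:,0])
```

```text
clk 8.65 pos [0.4731 0.2483 0.1493] togo tool [ 0.0793  0.0122 -0.0088] F [0.2 0.1 0.3] w 0.293 j [ 0.2   0.36 -0.9   1.76  0.28  1.2  -1.13] zt [ 0.939 -0.342 -0.024]
[-0.02634873 -0.0036173  -0.99964627]
```

Request:
play_rows:
  increments: "0.01 0.006 -0.004 0;0.01 0.006 -0.004 0;0.01 0 0 0;0.01 0 0 0;0.01 0 0 0;0 0 0 0;0 0 0 0"

```text
clock: 9.35
position: [0.4688, 0.2642, 0.0965]
ee_rot: [0.12, 0.705, -0.125, 0.688]
ft_force: [0.5, 0.6, -0.3]
grip_width: 0.293
```

Run:
```python
from h import *
togo(.4673,.2627,.07)
c=snap('wrist','w6')
```

```text
clk 9.35 pos [0.4688 0.2642 0.0965] togo tool [ 0.0266 -0.0016 -0.0003] F [ 0.5  0.6 -0.3] w 0.293 j [ 0.14  0.43 -0.88  1.8   0.35  1.11 -1.21] zt [ 0.939 -0.342 -0.022]
```

View pics/w6.png

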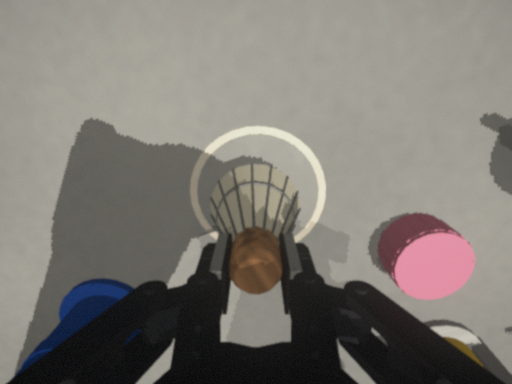

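The shuttle hangs over the ring, whose centre is near (258,190). Lowering the last 26 mm.

Request:
play_rows:
  increments: "0.008 -0.001 0 0;0.008 0 0 0;0.005 0 0 0;0.003 0 0 0;0 0 0 0;0 0 0 0"

```text
clock: 10.0
position: [0.4684, 0.2627, 0.071]
ee_rot: [0.121, 0.704, -0.125, 0.688]
ft_force: [-0.2, -0.1, -0.3]
grip_width: 0.295
```

Run:
```python
from h import *
togo(.4673,.2627,.07)
```

```text
clk 10.0 pos [0.4684 0.2627 0.071 ] togo tool [ 0.001  -0.0004 -0.001 ] F [-0.2 -0.1 -0.3] w 0.295 j [ 0.13  0.46 -0.86  1.82  0.38  1.06 -1.23] zt [ 0.939 -0.343 -0.021]
```

Request:
play_rows:
  increments: "0.001 0 0 0;0.001 0 0 0;0 0 0 0"

```text
clock: 10.3
position: [0.4687, 0.263, 0.0694]
ee_rot: [0.121, 0.704, -0.125, 0.689]
ft_force: [0.5, -0.1, -0.9]
grip_width: 0.293
```

Request:
play_rows:
  increments: "0 0 0 0;0 0 0 0;0 0 0 0;0 0 0 0"
  hand: -0.2

```text
clock: 10.7
position: [0.4688, 0.263, 0.0696]
ee_rot: [0.121, 0.704, -0.125, 0.689]
ft_force: [-1.4, -0.1, 0.4]
grip_width: 0.6
```

Run:
```python
from h import *
togo(.4673,.2627,.07)
c=snap('wrist','w7')
```

```text
clk 10.7 pos [0.4688 0.263  0.0696] togo tool [-0.0003 -0.0009 -0.0013] F [-1.4 -0.1  0.4] w 0.6 j [ 0.13  0.46 -0.86  1.82  0.38  1.06 -1.23] zt [ 0.939 -0.343 -0.02 ]
```

View pics/w7.png

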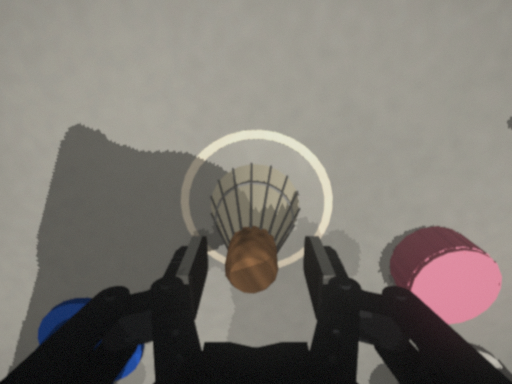

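Released, and the shuttle is standing inside the ring. I'll rise straight up, turning only once clear.

Request:
play_rows:
  increments: "-0.01 0 0 0;-0.02 0 0 0;-0.025 0 0 0;-0.03 0 0 0;-0.03 0 0 0;-0.03 0 0 -0.1;-0.03 0 0 -0.1;-0.02 0 0 -0.1;0 0 0 -0.1;0 0 0 0;0 0 0 0"

```text
clock: 11.85
position: [0.4716, 0.2647, 0.2797]
ee_rot: [-0.023, 0.713, 0.023, 0.7]
ft_force: [-0.1, -0.3, -0.4]
grip_width: 0.599
```

Run:
```python
from h import *
togo(.56,.05,.26)
c=snap('wrist','w8')
```

```text
clk 11.85 pos [0.4716 0.2647 0.2797] togo tool [ 0.0182 -0.22    0.0746] F [-0.1 -0.3 -0.4] w 0.599 j [ 0.27  0.28 -1.02  1.57  0.22  1.44 -0.7 ] zt [ 0.998  0.065 -0.019]
```

View pics/w8.png

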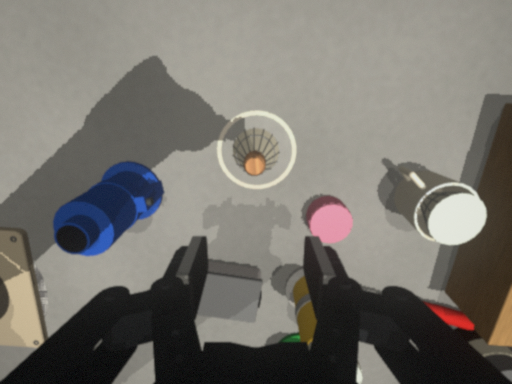

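The shuttle stands inside the ring, with its cork at (255,163). On to a point above the cap, with the gripper opening.

Request:
play_rows:
  increments: "0 -0.02 0.008 0;0 -0.022 0.008 0;0 -0.022 0.008 0;0 -0.022 0.008 0;0 -0.022 0.008 0;0 -0.022 0.008 0;0 -0.022 0.008 0;0 -0.022 0.008 0;0 -0.022 0.008 0;0 -0.02 0.008 0;0 0 0 0;0 0 0 0"
  hand: -1

```text
clock: 13.1
position: [0.5628, 0.0457, 0.272]
ee_rot: [-0.015, 0.718, 0.015, 0.696]
ft_force: [-0.2, 0.4, 0.4]
grip_width: 1.0
```

Run:
```python
from h import *
togo(.575,.043,.138)
c=snap('wrist','w9');print(proj(c,[.575,.043,.164]))
```

```text
clk 13.1 pos [0.5628 0.0457 0.272 ] togo tool [ 0.1336 -0.0031  0.0162] F [-0.2  0.4  0.4] w 1.0 j [ 0.56  0.32 -0.89  1.51  0.25  1.46 -0.3 ] zt [ 0.999  0.042 -0.031]
[273.75078658 192.6734071 ]
```

View pics/w9.png

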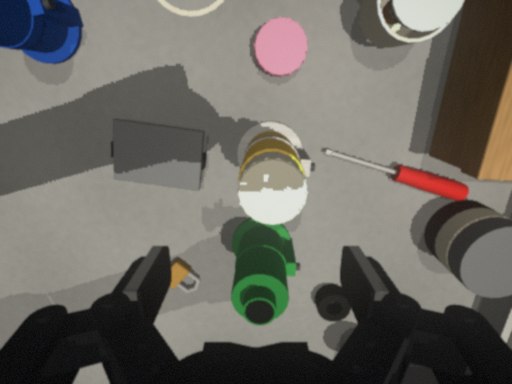

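The cap's disc, centred near (274,192), matches the predicted (274,193). Descending to it.

Request:
play_rows:
  increments: "0.01 -0.0015 0.006 0;0.01 -0.0015 0.006 0;0.015 0 0.004 0;0.015 0 0 0;0.01 0 0 0;0.01 0 0 0;0 0 0 0;0 0 0 0"

```text
clock: 13.95
position: [0.5759, 0.0463, 0.1933]
ee_rot: [-0.017, 0.719, 0.016, 0.695]
ft_force: [-0.6, 0.5, 0.9]
grip_width: 0.998
```

Run:
```python
from h import *
togo(.575,.043,.138)
c=snap('wrist','w10');print(proj(c,[.575,.043,.164]))
```

```text
clk 13.95 pos [0.5759 0.0463 0.1933] togo tool [ 0.0553 -0.0033  0.0008] F [-0.6  0.5  0.9] w 0.998 j [ 0.53  0.41 -0.87  1.59  0.31  1.33 -0.34] zt [ 0.998  0.046 -0.034]
[256.19531641 235.70183794]
```

View pics/w10.png

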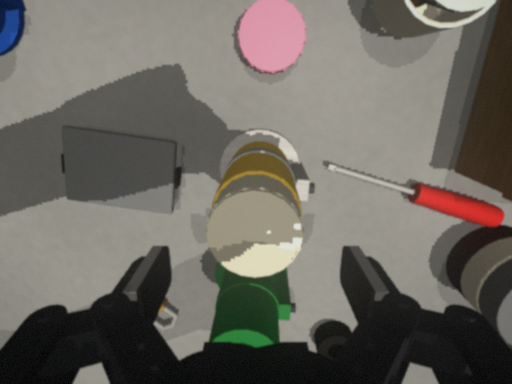

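The cap's disc spans u 208 to 301, with its centre near (255,233), between the fingers and as predicted. Going down to grip height.

Request:
play_rows:
  increments: "0.012 -0.0015 0.001 0;0.012 -0.0015 0 0;0.01 0 0 0;0.01 0 0 0;0.006 0 0 0;0 0 0 0;0 0 0 0"

```text
clock: 14.7
position: [0.5755, 0.0427, 0.1393]
ee_rot: [-0.017, 0.719, 0.016, 0.695]
ft_force: [-0.5, -0.4, 0.0]
grip_width: 0.999
```

Run:
```python
from h import *
togo(.575,.043,.138)
c=snap('wrist','w11');print(proj(c,[.575,.043,.164]));snap('scene','s11')
```

```text
clk 14.7 pos [0.5755 0.0427 0.1393] togo tool [ 0.0013  0.0003 -0.0005] F [-0.5 -0.4  0. ] w 0.999 j [ 0.52  0.46 -0.85  1.65  0.35  1.23 -0.36] zt [ 0.998  0.046 -0.033]
[253.74760679 286.87910784]
```

View pics/w11.png

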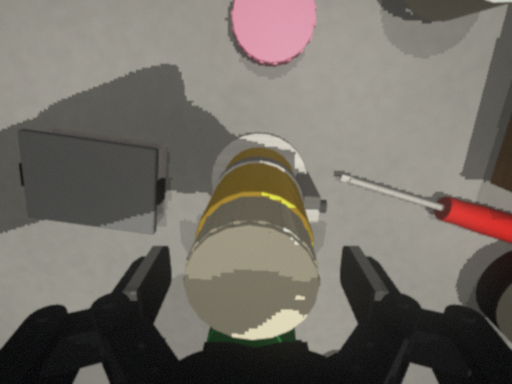

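View pics/s11.png

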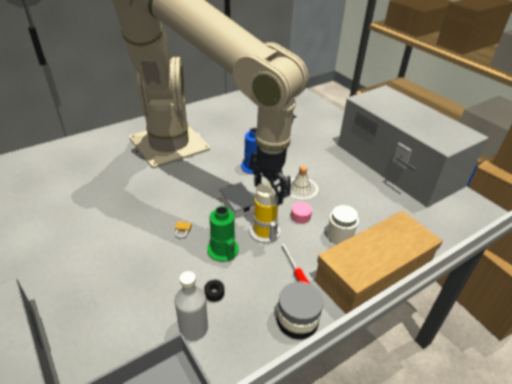

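The cap disc at (253,282) is centred between the pads. Closing on it.

Request:
play_rows:
  increments: "0 0 0 0;0 0 0 0;0 0 0 0;0 0 0 0;0 0 0 0"
  hand: 1
  squeeze: 50

```text
clock: 15.3
position: [0.5752, 0.0428, 0.1411]
ee_rot: [-0.017, 0.718, 0.015, 0.695]
ft_force: [-1.2, 0.2, 0.1]
grip_width: 0.695
```

```bash
cat >> h.py <<'E'
def st():
    o=get_obs();W=Ro.from_quat(o['ee_rot']).as_matrix()
    print('clk',o['clock'],'pos',o['position'].round(4),'yaw',round(float(np.arctan2(W[1,2],W[0,2])),3),'F',o['ft_force'].round(1),'M',o['torque'].round(2),'w',round(float(o['grip_width']),3),'j7',o['joint_pos'][6].round(3),'tau7',o['tau'][6].round(2),'x',W[:,0].round(3))
E
python3 -c "from h import *;st()"
```

```text
clk 15.3 pos [0.5752 0.0428 0.1411] yaw 0.046 F [-1.2  0.2  0.1] M [-0.02  0.1   0.03] w 0.695 j7 -0.361 tau7 0.0 x [-0.033 -0.003 -0.999]
```

Width is 0.695, about 59 mm, so the cap is gripped. I'll try the usual right-handed way first: anticlockwise, which is a negative turn.

Request:
play_rows:
  increments: "0 0 0 -0.05;0 0 0 -0.05;0 0 0 -0.05;0 0 0 -0.05"

```text
clock: 15.7
position: [0.5753, 0.0422, 0.141]
ee_rot: [-0.087, 0.713, 0.088, 0.69]
ft_force: [1.2, -2.6, 1.1]
grip_width: 0.688
```

```bash
python3 -c "from h import *;st()"
```

```text
clk 15.7 pos [0.5753 0.0422 0.141 ] yaw 0.248 F [ 1.2 -2.6  1.1] M [-0.53 -0.07 -1.63] w 0.688 j7 -0.173 tau7 0.46 x [-0.033 -0.003 -0.999]
```

Request:
play_rows:
  increments: "0 0 0 -0.03;0 0 0 -0.02;0 0 0 0"

```text
clock: 16.0
position: [0.5753, 0.0413, 0.141]
ee_rot: [-0.103, 0.711, 0.105, 0.687]
ft_force: [-1.7, 0.1, -0.4]
grip_width: 0.695
```

Run:
```python
from h import *
st();snap('wrist','w12')
```

```text
clk 16.0 pos [0.5753 0.0413 0.141 ] yaw 0.296 F [-1.7  0.1 -0.4] M [-0.01  0.07 -1.4 ] w 0.695 j7 -0.127 tau7 1.75 x [-0.034 -0.002 -0.999]
```

View pics/w12.png

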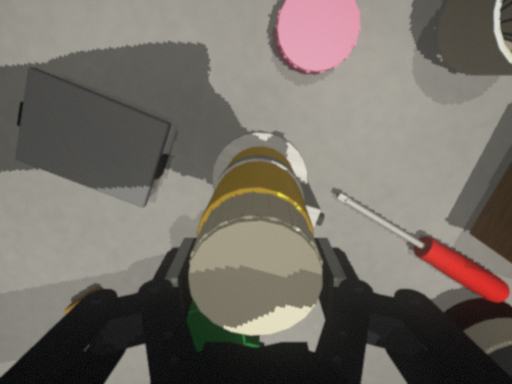

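A steady moment of 1.4 N·m builds up after only 0.25 rad, which looks like the stop. I'll try the other way and compare the moments.

Request:
play_rows:
  increments: "0 0 0 0.05;0 0 0 0.06;0 0 0 0.06;0 0 0 0.06;0 0 0 0.06;0 0 0 0.06;0 0 0 0"

```text
clock: 16.75
position: [0.5752, 0.0418, 0.1411]
ee_rot: [0.018, 0.718, -0.023, 0.695]
ft_force: [-0.8, -1.1, 0.7]
grip_width: 0.691
```

```bash
python3 -c "from h import *;st()"
```

```text
clk 16.75 pos [0.5752 0.0418 0.1411] yaw -0.058 F [-0.8 -1.1  0.7] M [-0.32  0.17 -0.01] w 0.691 j7 -0.459 tau7 -0.97 x [-0.032 -0.007 -0.999]
```

Request:
play_rows:
  increments: "0 0 0 0.07;0 0 0 0.07;0 0 0 0.07;0 0 0 0.07;0 0 0 0.07;0 0 0 0"

```text
clock: 17.35
position: [0.5747, 0.0421, 0.141]
ee_rot: [0.136, 0.703, -0.147, 0.682]
ft_force: [-2.5, -0.8, 1.3]
grip_width: 0.693
```

```bash
python3 -c "from h import *;st()"
```

```text
clk 17.35 pos [0.5747 0.0421 0.141 ] yaw -0.403 F [-2.5 -0.8  1.3] M [-0.3   0.3  -0.01] w 0.693 j7 -0.784 tau7 -1.17 x [-0.032 -0.01  -0.999]
```

Clockwise has passed 0.45 rad with no moment, so the thread is left-handed. I'll continue to about 1.2 rad in all.

Request:
play_rows:
  increments: "0 0 0 0.07;0 0 0 0.07;0 0 0 0.07;0 0 0 0.07;0 0 0 0.07;0 0 0 0.07;0 0 0 0.07;0 0 0 0.07;0 0 0 0.07;0 0 0 0.07;0 0 0 0.07;0 0 0 0;0 0 0 0"

```text
clock: 18.65
position: [0.5739, 0.043, 0.141]
ee_rot: [0.373, 0.601, -0.394, 0.587]
ft_force: [-1.7, -1.0, 1.2]
grip_width: 0.691
```

Run:
```python
from h import *
st();snap('wrist','w13')
```

```text
clk 18.65 pos [0.5739 0.043  0.141 ] yaw -1.147 F [-1.7 -1.   1.2] M [-0.38  0.37 -0.02] w 0.691 j7 -1.489 tau7 -0.16 x [-0.033 -0.015 -0.999]
```

View pics/w13.png

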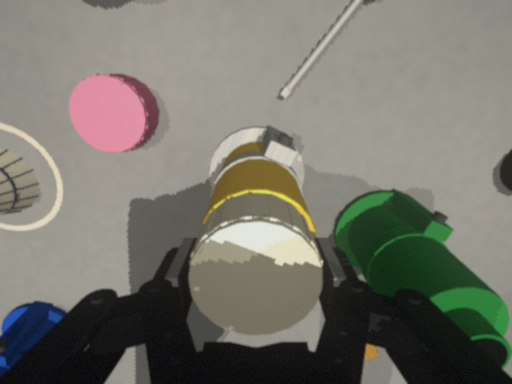

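Turned about 1.2 rad with no resistance. Test lift.

Request:
play_rows:
  increments: "-0.002 0 0 0;-0.003 0 0 0;-0.004 0 0 0;-0.004 0 0 0;0 0 0 0"

```text
clock: 19.2
position: [0.5742, 0.0437, 0.1547]
ee_rot: [0.371, 0.602, -0.392, 0.588]
ft_force: [-1.5, -1.2, -0.5]
grip_width: 0.69
```

Run:
```python
from h import *
st();togo(.575,.043,.221)
```

```text
clk 19.2 pos [0.5742 0.0437 0.1547] yaw -1.141 F [-1.5 -1.2 -0.5] M [-0.2   0.34  0.03] w 0.69 j7 -1.478 tau7 0.04 x [-0.033 -0.014 -0.999]
clk 19.2 pos [0.5742 0.0437 0.1547] togo tool [-0.0663 -0.002   0.0009] F [-1.5 -1.2 -0.5] w 0.69 j [ 0.36  0.38 -0.64  1.64  0.24  1.23 -1.48] zt [ 0.416 -0.909 -0.001]
```

It lifts freely. I'll take the rim to about 8 cm above the mouth: rim z ≈ 0.23, TCP z ≈ 0.24.

Request:
play_rows:
  increments: "-0.01 0 0 0;-0.012 0 0 0;-0.012 0 0 0;-0.012 0 0 0;-0.012 0 0 0;-0.01 0 0 0;-0.005 0 0 0;0 0 0 0;0 0 0 0"

```text
clock: 20.1
position: [0.5782, 0.046, 0.2367]
ee_rot: [0.373, 0.601, -0.391, 0.589]
ft_force: [0.5, 0.8, 0.1]
grip_width: 0.688
```

Run:
```python
from h import *
st();togo(.575,.043,.239)
```

```text
clk 20.1 pos [0.5782 0.046  0.2367] yaw -1.14 F [0.5 0.8 0.1] M [ 0.   -0.01  0.03] w 0.688 j7 -1.448 tau7 0.01 x [-0.028 -0.013 -1.   ]
clk 20.1 pos [0.5782 0.046  0.2367] togo tool [-0.0022 -0.0043  0.0014] F [0.5 0.8 0.1] w 0.688 j [ 0.37  0.32 -0.66  1.53  0.2   1.38 -1.45] zt [ 0.417 -0.909 -0.   ]
```

Request:
play_rows:
  increments: "-0.001 -0.003 0.0005 0;0 -0.002 0.0005 0;0 0 0 0;0 0 0 0"

```text
clock: 20.5
position: [0.5729, 0.0424, 0.2363]
ee_rot: [0.372, 0.602, -0.391, 0.589]
ft_force: [0.9, -0.3, -0.8]
grip_width: 0.689
```

Run:
```python
from h import *
st();togo(.5739,.043,.239)
for n in('wrist','top','scene'): c=snap(n,n+'F')
t=load('topF')['img'];s=load('sceneF')['img']
a=cv2.resize(t[100:300,100:330],(460,400));b=cv2.resize(s[130:260,200:330],(340,340))
im=np.zeros((400,800,3),np.uint8);im[:,:460]=a;im[:340,460:]=b;cv2.imwrite('pics/F.png',im)
```

```text
clk 20.5 pos [0.5729 0.0424 0.2363] yaw -1.14 F [ 0.9 -0.3 -0.8] M [-0.01 -0.04 -0.  ] w 0.689 j7 -1.44 tau7 0.01 x [-0.031 -0.013 -0.999]
clk 20.5 pos [0.5729 0.0424 0.2363] togo tool [-0.0027  0.001  -0.0001] F [ 0.9 -0.3 -0.8] w 0.689 j [ 0.38  0.31 -0.66  1.55  0.2   1.38 -1.44] zt [ 0.417 -0.909 -0.001]
```

View pics/F.png

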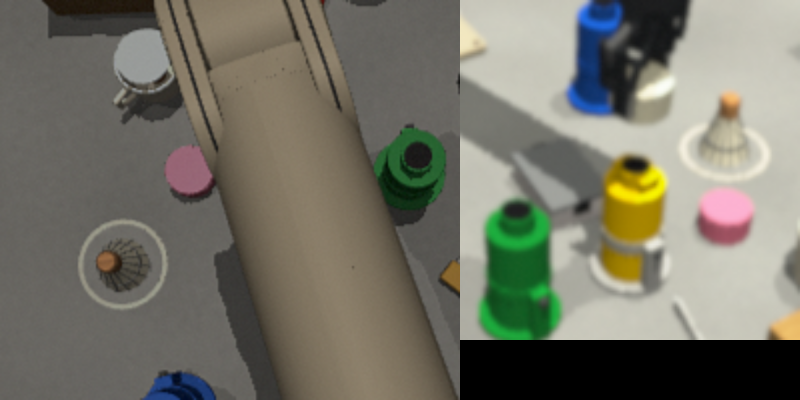

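View pics/wristF.png

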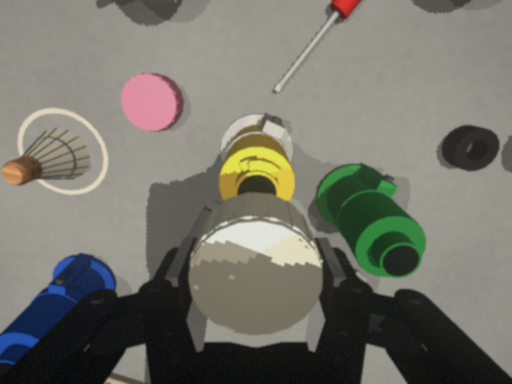

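The cap is in the gripper above the open mouth, and the shuttle stands inside the ring. The rim is about 7.5 cm above the mouth. Handing in.

```bash
python3 -c "
from h import *
print(workorder.hand_in())"
```

```text
the job is handed in; nothing more can be done
None
```

I moved the shuttlecock into the ring first, then took the cap off the yellow tube. I handed in at about 20.6 s with the cap still in the gripper.

- **Shuttlecock:** I gripped it by the cork and released it about 1.5 mm from the measured ring centre. In the last pictures it stands cork up, with its skirt inside the ring.
- **Thread:** Anticlockwise, the cap met a moment of about 1.4 N·m after roughly 0.25 rad. I took that as the stop. Clockwise it ran freely for about 1.2 rad, so the thread is left-handed, and the cap then lifted with almost no force.
- **Final hold:** The cap has been raised 95 mm, so its rim is about 7.5 cm above the tube's mouth, within about 1 mm of where it came off sideways. I aimed for 8 cm and it ended slightly low. The grip reads 0.69 (about 59 mm), and the final reading shows about 1 N on the tool.
- **What was off:** The tool had drifted about 2° from vertical, and I left it that way.
- **Bystanders:** The arm went nowhere near them, and those visible in the last views looked undisturbed. I did not measure each one again.

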